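# Slide the glue pot over and clamp it

### The arm

A 6-joint arm with a two-finger parallel gripper is mounted at the origin on the work surface. World frame = base frame: x ahead of the robot, y to its left, z up, the work surface at z = 0. Lengths are in m, angles in rad, forces in N, time in s.
With the tool pointing down it reaches from about 0.275 to 0.725 m from the base axis. Payload 15.9 kg.
Tool frame: the origin (TCP) lies where the fingers leave the gripper's body, on its centre line; the fingertips stand 73 mm ahead of it and the grasp point (between the pads) lies 54 mm ahead of it (env.hold_point_z is the z of the grasp point in the tool frame, in m); z points along the fingers, x is the direction in which the jaws open and shut, and the axes are right-handed (so a half turn about z gives the same grasp; the last joint's range is limited). The gripper opens to 85 mm and grips with 20 to 120 N. Pads are 22 mm wide; open, the fingers measure 114 mm over their backs; the gripper's body (76 mm by 85 mm) begins 54 mm behind the grasp point. The pads swing forward as they close: fully open they stand 13 mm farther back than shut.
Start: joints at [-1.202, 0.213, -0.034, 1.323, 0, 1.571], TCP at [0.18, -0.466, 0.304] pointing down, gripper open.
Joint ranges: [-2.98, 2.98], [-0.74, 1.72], [-1.14, 1.35], [-2.1, 2.04], [-1.57, 1.44], [-3.14, 3.14]. Speed limits (rad/s): [1.89, 1.89, 2.39, 2.57, 3.14, 3.14].

### API

Orientations are given as [roll, pitch, yaw] about the fixed x, y, z axes, in that order (R = Rz(yaw) Ry(pitch) Rx(roll)).
In Python, from plant import env, snapshot, sign_off gives the robot as it stands. The module is installed in compiled form; this text tells all that it offers.
- The arm moves only by the tool arm_command, never from a script. Its arguments are lists of equal length, an entry for each row: "angular": the turn, a rotation vector about the tool's x, y, z in rad, a list of three; "dp": the shift along the tool's x, y, z in mm, a list of three; "jaw": the closure, from 0 (fully open) to 1 (shut). A call has 1 to 5 rows; each row is the pose to reach, as a shift and turn from the pose commanded when the call began, along the tool's axes at that moment; what a row does not reach only later rows make up. A row lasts 1/12 s, in which the tool goes at most 41.7 mm and 7.16 degrees, less where a joint would pass 70% of its speed; a pose out of reach is approached as far as the arm can. A call with a gripper value outside its range is refused whole. The fingers move at their own pace and stop on an object; "force" is the grip in N (left out, the last holds). Time passes only in rows, so rows that repeat a pose let the fingers close. It gives the time, the measured TCP pose, the force and the opening at its end, in the units of the state.
- env.state(): the state, without advancing time (a new reading comes with each control period).
- snapshot(name): name is "scene" or "top"; returns a dict with "image" (384x512x3 uint8, blue, green, red), "range_z" (384x512 float32, m along the optical axis (not along the pixel's ray), 0 where there is no reading), "mtx" (3x3 intrinsics, pixels), "D" ([k1, k2, p1, p2, k3] as OpenCV has them; the pictures are not rectified), "R" (3x3) and "t" (3): a world point X has camera coordinates R X + t. Camera axes: x right, y down, z forward; pixel columns grow to the right and rows downward; lengths in m; the calibration is good to about 2 mm. A picture is of the moment at which its call begins.
- sign_off(): hands the job in, once; it reports no verdict.
The state is a dict: "clock": time; "qpos": joint angles; "joint_vel": joint speeds; "joint_torque": joint torques, N m; "tool_pos": TCP position; "eef_rot": TCP orientation; "force": force on the tool from outside, world axes, zero at the start; "wrist_torque": the same for the moment, N m; "gripper_width": finger opening in m.
Only numpy, scipy, OpenCV 4.12 (cv2) and the standard library are available. Lean on these libraries where they do the work, as an engineer would, in place of code of your own. Each camera call takes 0.05 s, during which the arm holds its last target. There are 200 camera calls.

### The job

Open the sliding jaw of the bench clamp wide, slide the glue pot along the bench from its orange ring to the green mark between the jaw and the fence pad, centred on the green cross line, and push the jaw shut so that it keeps the pot clamped, jaw pressing on one side and fence pad on the other. The pot is full: keep it standing flat on the bench all the way, never lifted or tipped, and do not ram it hard against the fence. Leave the carton, tape roll, jar and screwdriver where they are.

Things in the scene. Friction and masses are not known exactly. Their poses are not given: they have to be found in the camera images.
- clamp: Bench clamp: aluminium track let in flush with the bench top (no step), with a flat green ring (128 mm) and a green cross line (210 mm) along y. Origin: centre of the ring, on the bench top. x runs along the track from the jaw (at -x) towards the fence (at +x), y along the cross line, z up. The pot goes in sideways, along y, from either side.
- jaw (a joint): Opening of the blue sliding jaw, m: 0 closed, 0.115 fully open (moves to clamp -x). Its black rubber face (80 mm wide, 5 to 45 mm high) stands at clamp x = 0.020 - joint; block 80 mm wide, 75 mm long with face, 46 mm high. Slides stiffly (9 N friction), stays where left. The face is sprung: it gives up to 12 mm into the jaw, 1.2 N per mm.
- jaw_grip (a point): Orange upright grip on top of the jaw, 20 mm along the track x 24 mm across x 56 mm high (45 to 101 mm above the bench). The point lies on its axis 80 mm above the bench, 55 mm behind the rubber face.
- fence: Blue block fixed behind the green ring, 40 mm along the track x 90 wide x 70 high; origin: centre of its underside, axes as the clamp's. A round black rubber pad (52 mm across, centre 31 mm high) on a screw faces the jaw. Its setting varies and is not reported: its face lies 48 to 72 mm in front of the fence origin (clamp x +0.067 to +0.043). Feel for it; it does not yield.
- pot: Lidded steel glue pot with a red band: upright cylinder 110 mm in diameter, 90 mm high, 0.35 to 0.7 kg. Origin at the centre of its underside; z up. A straight black handle sticks out along the pot's own -x, to 170 mm from the axis.
- pot_handle (a point): Point in the middle of the pot's black handle, 115 mm from the pot's axis and 70 mm above the bench. The handle there is 22 mm wide and 18 mm thick (61 to 79 mm above the bench); its black part spans 75 to 170 mm from the axis. It would foul the jaw's orange grip if it pointed to the jaw in the clamp.
- park: Flat orange ring painted on the bench, 136 mm across, where the pot stands at the start; origin at its centre.
- carton: Small cardboard carton 60 x 75 x 80 mm with a white band, a bystander; origin at the centre of its underside.
- tape: Yellow roll of tape lying flat, 110 mm across, 50 mm high, a bystander; origin at the centre of its underside.
- jar: Jar with a white cap, 70 mm across, 90 mm high, a bystander; origin at the centre of its underside.
- driver: Screwdriver with a blue handle, about 190 mm long, lying on the bench, a bystander.
Not all that is in view belongs to the job. Of the things that look like the pot, the smaller one is meant. What is shaped like the fence but purple is not meant.

How it is judged:
At the end, for the whole second after the job is handed in: The pot stands upright (within 0.05 rad) and still, flat on the bench, its axis within 18 mm of the green cross line, and is clamped on its own: the jaw's face and the fence pad each press on it with more than 1 N (contact force between pot and fence above 1 N and contact force between pot and clamp above 1 N and y of pot in the frame of clamp between -0.018 and 0.018 m and height (world z) of pot below 0.003 m and angle between pot's own z axis and vertical below 0.05 rad and linear speed of pot below 0.01 m/s); the robot touches nothing.
It fails at once if the pot is lifted more than 8 mm off the bench or tipped by more than 0.12 rad (height (world z) of pot above 0.008 m or angle between pot's own z axis and vertical above 0.12 rad).
It fails at once if the pot is rammed or squeezed against the fence with more than 45 N (contact force between pot and fence above 45 N).
It fails at once if a bystander (carton, tape roll, jar, screwdriver) is moved more than 30 mm (distance of any of carton, tape, jar, driver from where it was at the start of the episode above 0.03 m).
It also fails if it takes over 72 s, if anything falls off the work surface, if the arm or the gripper's body presses on something with over 40 N, if the wrist force passes 120 N, or if a joint passes its speed limit or range.

## Working session

There is one attempt and no reset: what is moved stays moved. The work goes in short steps, Python scripts to look and compute and a tool call to move; the robot and the scene stay as the last step left them, time stands still between calls to the robot, and variables do not carry over. Pictures are saved under pics/ and viewed, about 8 in all and at most 12, crops included, and the job is handed in when it is done.

Besides the shell and the picture viewer there is one more tool, called by a JSON object that holds its "name" and its "arguments". arm_command: Moves the arm, as the interface text tells. Its arguments: {"type":"object","properties":{"angular":{"type":"array"},"dp":{"type":"array"},"jaw":{"type":"array"},"force":{"type":"number"}},"required":["angular","dp","jaw"]}

```bash
mkdir -p pics
cat > h.py <<'E'
import numpy as np, cv2
from plant import env, snapshot, sign_off
def cap(name,fn):
    s=snapshot(name); np.savez('pics/'+fn+'.npz',**{k:np.asarray(v) for k,v in s.items()}); cv2.imwrite('pics/'+fn+'.png',s['image']); return s
def load(fn): return dict(np.load('pics/'+fn+'.npz'))
def ray(s,u,v):
    p=cv2.undistortPoints(np.array([[[u,v]]],float),s['mtx'],s['D'])[0,0]
    d=s['R'].T@np.array([p[0],p[1],1]); c=-s['R'].T@s['t']; return c,d
def atz(s,u,v,z=0):
    c,d=ray(s,u,v); return c+d*(z-c[2])/d[2]
def depthpt(s,u,v):
    c,d=ray(s,u,v); r=s['range_z'][int(round(v)),int(round(u))]; return c+d*r
def tri(s1,p1,s2,p2):
    c1,d1=ray(s1,*p1); c2,d2=ray(s2,*p2)
    k=np.linalg.lstsq(np.stack([d1,-d2],1),c2-c1,rcond=None)[0]
    a,b=c1+k[0]*d1,c2+k[1]*d2; return (a+b)/2,np.linalg.norm(a-b)
def proj(s,P):
    return cv2.projectPoints(np.array(P,float).reshape(-1,1,3),cv2.Rodrigues(s['R'])[0],s['t'],s['mtx'],s['D'])[0].reshape(-1,2)
E
python3 - <<'E'
from h import *
np.set_printoptions(precision=4,suppress=True)
a=cap('scene','s0');b=cap('top','t0')
for s in(a,b): print(-s['R'].T@s['t'])
print(env.state())
E
```

```text
[ 1.3537 -0.0883  0.8014]
[ 0.3379 -0.0206  1.4284]
{'clock': 0.1, 'qpos': array([-1.202 ,  0.2133, -0.035 ,  1.3235, -0.    ,  1.5708]), 'joint_vel': array([ 0.0022, -0.0018,  0.0015, -0.0005, -0.0004,  0.001 ]), 'joint_torque': array([  0.0006, -68.7242,  48.781 ,   0.012 ,   0.0001,  -0.    ]), 'tool_pos': array([ 0.1802, -0.4662,  0.3035]), 'eef_rot': array([ 3.1416,  0.001 , -1.202 ]), 'force': array([ 0.0564,  0.5503, -0.3827]), 'wrist_torque': array([ 0.0066, -0.0081,  0.0228]), 'gripper_width': 0.08581102780421308}
```

View pics/s0.png

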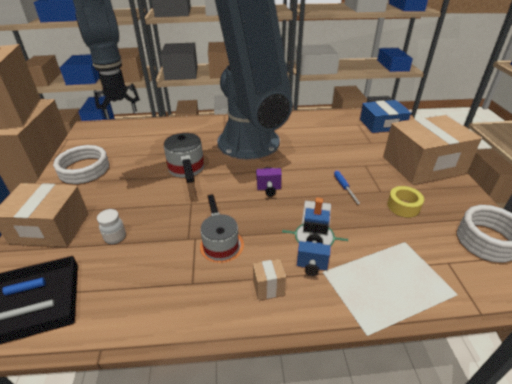

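View pics/t0.png

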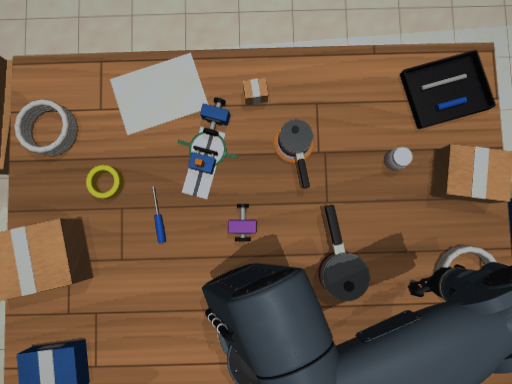

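The scene view shows the small pot at about (220,235), the clamp at (315,235) and the carton at (269,280). In the top view the pot is at (296,140), the clamp ring at (208,148), the carton at (256,90) and the purple decoy at (242,226). I'll enlarge both.

Run:
```python
from h import *
a=load('s0')['image'];b=load('t0')['image']
A=cv2.resize(a[185:285,190:350],None,fx=5,fy=5,interpolation=cv2.INTER_CUBIC)
B=cv2.resize(b[72:206,170:330],None,fx=5,fy=5,interpolation=cv2.INTER_CUBIC)[:600]
for im,u0,v0 in((A,190,185),(B,170,72)):
    for u in range(0,160,20):cv2.putText(im,str(u0+u),(u*5,10),0,.4,(255,255,255),1);cv2.line(im,(u*5,0),(u*5,im.shape[0]),(255,255,255),1) if 0 else cv2.line(im,(u*5,12),(u*5,20),(255,255,255),1)
    for v in range(0,im.shape[0]//5,20):cv2.putText(im,str(v0+v),(0,v*5+4),0,.4,(255,255,255),1)
cv2.imwrite('pics/s0c.png',A);cv2.imwrite('pics/t0c.png',B)
```

```text
(no output)
```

View pics/s0c.png

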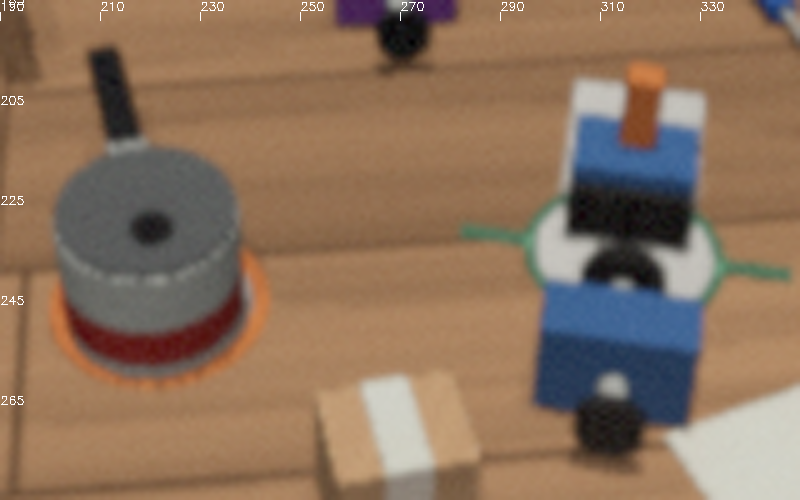

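View pics/t0c.png

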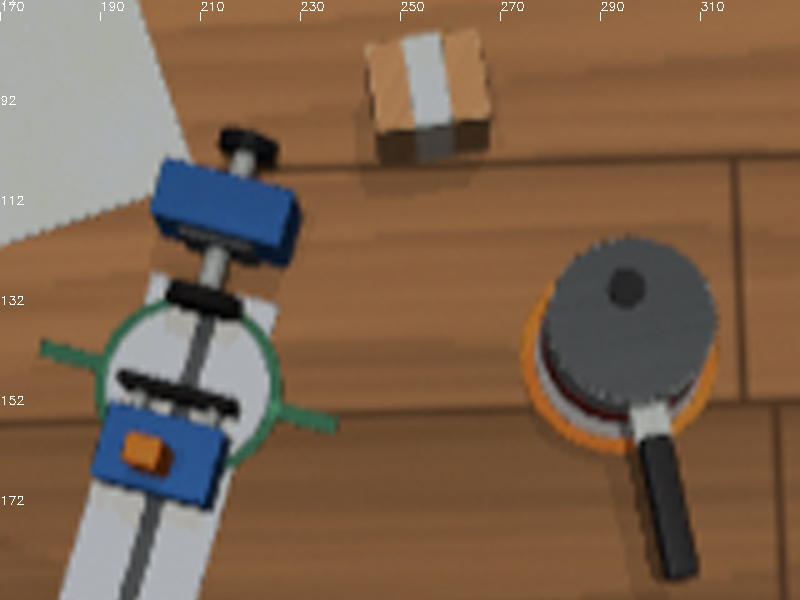

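Run:
```python
from h import *
np.set_printoptions(precision=4,suppress=True)
a=load('s0');b=load('t0')
T=lambda n,p,q,z: print(n,*tri(b,p,a,q),'top@z',atz(b,*p,z)[:2],'scene@z',atz(a,*q,z)[:2])
T('crossR',(178.4,141.6),(347.8,239.8),0)
T('crossL',(237.2,157.2),(282.6,231.4),0)
T('grip',(199,161),(319.4,200),.101)
T('lid',(296,136.6),(219.6,228),.09)
T('hEnd',(306.4,187),(210.6,195),.07)
T('hSt',(300.6,159.4),(215.2,212.4),.07)
T('padtop',(210.4,131),(314.4,235),.057)
T('facetop',(205.6,150.4),(317,224),.045)
# lid by depth fit, ring by colour
r=b['range_z'];pts=[]
for v in range(115,160):
  for u in range(275,318):
    p=depthpt(b,u,v)
    if .08<p[2]<.1: pts.append(p)
pts=np.array(pts);print('lid pts',pts.mean(0),pts.min(0),pts.max(0),len(pts))
(cx,cy),R=cv2.minEnclosingCircle(pts[:,:2].astype(np.float32));print(cx,cy,R)
for n,p in dict(handle=(304,173),fence=(214,111),jaw=(208,163),grip=(199,161)).items(): print(n,depthpt(b,*p))
# ring
hsv=cv2.cvtColor(b['image'],cv2.COLOR_BGR2HSV)
m=cv2.inRange(hsv,(70,90,40),(90,255,200));ys,xs=np.nonzero(m[120:170,165:245]);
W=np.array([atz(b,x+165,y+120)[:2] for x,y in zip(xs,ys)])
print('green',len(W),W.min(0),W.max(0)); print(cv2.fitLine(W.astype(np.float32),cv2.DIST_L2,0,.01,.01).ravel())
# line far points
c=np.array([0.5*(atz(b,178.4,141.6)+atz(b,237.2,157.2))])[0,:2]
d=np.linalg.norm(W-c,axis=1);ring=W[(d>.055)&(d<.072)]
A=np.c_[ring,np.ones(len(ring))];s=np.linalg.lstsq(A,(ring**2).sum(1),rcond=None)[0];print('ringc',s[:2]/2,np.sqrt(s[2]+(s[:2]**2).sum()/4),'c',c)
```

```text
crossR [ 0.6289  0.2653 -0.0047] 0.002230936920655389 top@z [0.6277 0.2632] scene@z [0.6331 0.2644]
crossL [ 0.5693  0.0658 -0.0073] 0.004624885375997522 top@z [0.5678 0.0631] scene@z [0.5765 0.0667]
grip [0.5443 0.1817 0.0952] 0.0048007800886444175 top@z [0.5429 0.1784] scene@z [0.5509 0.1819]
lid [ 0.6177 -0.132   0.0756] 0.0031513704658428987 top@z [ 0.6147 -0.1324] scene@z [ 0.6325 -0.1296]
hEnd [ 0.4532 -0.1602  0.0691] 0.0029672282131522703 top@z [ 0.4531 -0.1616] scene@z [ 0.4545 -0.1586]
hSt [ 0.5432 -0.1448  0.0713] 0.0026074911242599166 top@z [ 0.5434 -0.1463] scene@z [ 0.5419 -0.1436]
padtop [0.65   0.1478 0.0509] 0.0019358757988611475 top@z [0.6484 0.1461] scene@z [0.6557 0.1468]
facetop [0.5888 0.1692 0.0349] 0.006692255579955968 top@z [0.5863 0.1645] scene@z [0.599  0.1691]
lid pts [ 0.6162 -0.1322  0.0899] [ 0.5466 -0.1849  0.0801] [ 0.6698 -0.0782  0.0992] 891
0.6087735891342163 -0.13248921930789948 0.062266454100608826
handle [ 0.4976 -0.1547  0.0791]
fence [0.7118 0.1316 0.0702]
jaw [0.544  0.1572 0.0453]
grip [0.543  0.1786 0.1001]
green 142 [0.5465 0.0671] [0.6587 0.2646]
[0.2794 0.9602 0.6033 0.1605]
ringc [0.5989 0.1651] 0.061142931398361036 c [0.5977 0.1632]
```

{"name": "arm_command", "arguments": {"angular": [[0,0,0],[0,0,0],[0,0,0],[0,0,0],[0,0,0]], "dp": [[-24,-29,0],[-47,-57,0],[-71,-86,0],[-94,-114,0],[-118,-143,0]], "jaw": [0,0,0,0,0]}}

```text
clock: 0.52
tool_pos: [0.2713, -0.3032, 0.3037]
eef_rot: [3.141, 0.0, -1.203]
force: [1.5, -0.6, 0.0]
gripper_width: 0.085
```

{"name": "arm_command", "arguments": {"angular": [[0,0,0],[0,0,0],[0,0,0],[0,0,0],[0,0,0]], "dp": [[-24,-29,0],[-47,-57,0],[-71,-86,0],[-94,-114,0],[-118,-143,0]], "jaw": [0,0,0,0,0]}}

```text
clock: 0.93
tool_pos: [0.3622, -0.1414, 0.3039]
eef_rot: [3.142, -0.0, -1.202]
force: [0.6, -1.2, -0.1]
gripper_width: 0.0856
```

{"name": "arm_command", "arguments": {"angular": [[0,0,0],[0,0,0],[0,0,0],[0,0,0],[0,0,0]], "dp": [[-24,-29,5],[-47,-57,10],[-71,-86,15],[-94,-114,20],[-118,-143,25]], "jaw": [0,0,0,0,0]}}

```text
clock: 1.35
tool_pos: [0.4531, 0.0204, 0.2785]
eef_rot: [3.141, -0.0, -1.202]
force: [0.6, -1.1, 0.4]
gripper_width: 0.0852
```

{"name": "arm_command", "arguments": {"angular": [[0,0,-0.1],[0,0,-0.2],[0,0,-0.3],[0,0,-0.4],[0,0,-0.5]], "dp": [[-24,-29,5],[-47,-57,10],[-71,-86,15],[-94,-114,20],[-118,-143,25]], "jaw": [0,0,0.2,0.3,0.35]}}

```text
clock: 1.77
tool_pos: [0.544, 0.1819, 0.2532]
eef_rot: [3.141, 0.0, -0.697]
force: [-0.0, 0.2, 1.3]
gripper_width: 0.0558
```

{"name": "arm_command", "arguments": {"angular": [[0,0,-0.1],[0,0,-0.2],[0,0,-0.3],[0,0,-0.411],[0,0,-0.411]], "dp": [[0,2,10],[0,2,25],[0,2,40],[0,2,50],[0,2,50]], "jaw": [0.35,0.35,0.35,0.35,0.35]}}

```text
clock: 2.18
tool_pos: [0.5413, 0.1783, 0.2015]
eef_rot: [3.139, 0.003, -0.285]
force: [0.2, -0.1, -0.2]
gripper_width: 0.0556
```

Run:
```python
from h import *
np.set_printoptions(precision=4,suppress=True)
s=env.state();print(s['tool_pos'],s['eef_rot'],s['qpos'],s['gripper_width'])
a=cap('scene','s1')
# grip axis predicted
A=cv2.resize(a['image'][150:270,260:400],None,fx=5,fy=5,interpolation=cv2.INTER_CUBIC);cv2.imwrite('pics/s1c.png',A)
```

```text
[0.5413 0.1783 0.2015] [ 3.1394  0.0032 -0.2853] [ 0.3182  0.3963 -0.0444  1.134   0.      2.1743] 0.05557682889454363
```

View pics/s1c.png

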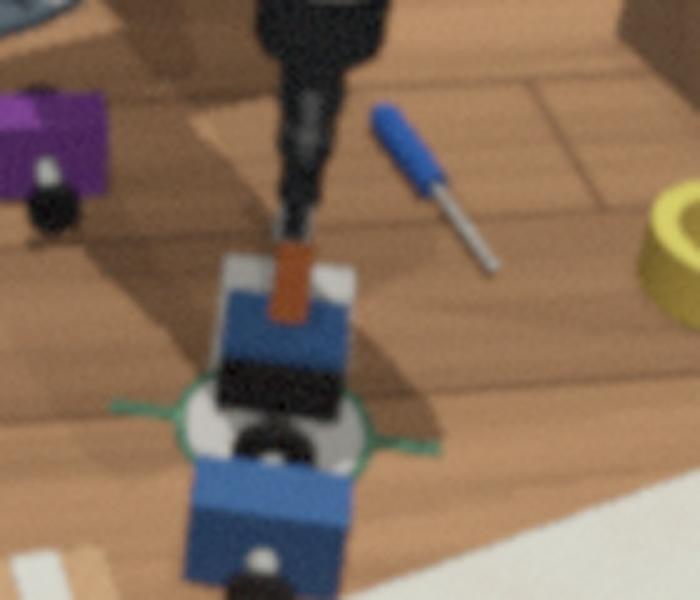

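The fingers are lined up with the orange grip: finger at crop (297,220), grip at (290,280). I'll go down and close.

{"name": "arm_command", "arguments": {"angular": [[0,0,0],[0,0,0],[0,0,0],[0,0,0],[0,0,0]], "dp": [[1,-1,20],[1,-1,40],[1,-1,55],[1,-1,67],[1,-1,67]], "jaw": [0.35,0.35,0.35,0.35,0.35]}}

```text
clock: 2.65
tool_pos: [0.5428, 0.1789, 0.1355]
eef_rot: [3.14, 0.002, -0.295]
force: [-0.9, -0.3, -1.0]
gripper_width: 0.0555
```

{"name": "arm_command", "arguments": {"angular": [[0,0,0],[0,0,0],[0,0,0],[0,0,0],[0,0,0]], "dp": [[0,0,0],[0,0,0],[0,0,0],[0,0,0],[0,0,0]], "jaw": [0.5,0.7,0.9,0.9,0.9], "force": 40}}

```text
clock: 3.07
tool_pos: [0.5438, 0.1795, 0.1383]
eef_rot: [-3.14, -0.001, -0.292]
force: [-2.8, 1.1, 5.3]
gripper_width: 0.0196
```

{"name": "arm_command", "arguments": {"angular": [[0,0,0],[0,0,0],[0,0,0],[0,0,0],[0,0,0]], "dp": [[-8,0,0],[-18,0,0],[-28,0,0],[-38,0,0],[-48,0,0]], "jaw": [0.9,0.9,0.9,0.9,0.9]}}

```text
clock: 3.48
tool_pos: [0.4987, 0.193, 0.1383]
eef_rot: [-3.141, -0.004, -0.292]
force: [9.5, -3.6, -0.4]
gripper_width: 0.0193
```

{"name": "arm_command", "arguments": {"angular": [[0,0,0],[0,0,0],[0,0,0],[0,0,0],[0,0,0]], "dp": [[-9,0,0],[-18,0,0],[-27,0,0],[-35,0,0],[-38,0,0]], "jaw": [0.9,0.9,0.9,0.9,0.9]}}

```text
clock: 3.9
tool_pos: [0.4618, 0.2041, 0.1383]
eef_rot: [-3.141, -0.003, -0.292]
force: [8.4, -4.2, -0.7]
gripper_width: 0.0193
```

{"name": "arm_command", "arguments": {"angular": [[0,0,0],[0,0,0],[0,0,0],[0,0,0],[0,0,0]], "dp": [[-3,0,0],[-6,0,0],[-6,0,0],[-6,0,0],[-6,0,0]], "jaw": [0.9,0.9,0.6,0.35,0.35]}}

```text
clock: 4.32
tool_pos: [0.4556, 0.2058, 0.1374]
eef_rot: [-3.141, -0.0, -0.291]
force: [-0.3, 0.3, 0.1]
gripper_width: 0.0549
```

{"name": "arm_command", "arguments": {"angular": [[0,0,0],[0,0,0],[0,0,0],[0,0,0],[0,0,0]], "dp": [[0,0,-20],[0,0,-50],[0,0,-80],[0,0,-105],[0,0,-105]], "jaw": [0.35,0.35,0.35,0.35,0.35]}}

```text
clock: 4.73
tool_pos: [0.4571, 0.2064, 0.2468]
eef_rot: [-3.137, -0.005, -0.291]
force: [0.6, 0.8, 1.2]
gripper_width: 0.0554
```

Run:
```python
from h import *
np.set_printoptions(precision=4,suppress=True)
s=env.state();p=s['tool_pos'];y=s['eef_rot'][2];print(p,s['eef_rot'],s['gripper_width'])
b=cap('top','t1')
# pot handle via depth, fine centreline
r=[]
for v in range(158,190):
  for u in range(292,316):
    q=depthpt(b,u,v)
    if .072<q[2]<.085: r.append(q)
r=np.array(r);print(len(r),r.mean(0),r.min(0),r.max(0));print(cv2.fitLine(r[:,:2].astype(np.float32),cv2.DIST_HUBER,0,.01,.01).ravel())
for n,q in dict(bigh=(328,208),bigh2=(332,225),biglid=(345,278),carton=(256,87)).items(): print(n,depthpt(b,*q))
# lid edge circle fit
m=[]
for v in range(115,160):
  for u in range(275,318):
    q=depthpt(b,u,v)
    if .088<q[2]<.0935: m.append(q[:2])
m=np.array(m);h=cv2.convexHull(m.astype(np.float32))[:,0]
print(cv2.minEnclosingCircle(h), m.mean(0))
T=np.array([.503,-.153,.20]);d=T-p;print('dp',1e3*np.array([d[0]*np.cos(y)+d[1]*np.sin(y),d[0]*np.sin(y)-d[1]*np.cos(y),-d[2]]))
```

```text
[0.4571 0.2064 0.2468] [-3.1371 -0.0049 -0.2912] 0.055400024284019585
204 [ 0.4987 -0.152   0.0785] [ 0.4493 -0.17    0.0722] [ 0.5474 -0.1339  0.0844]
[ 0.9856  0.1691  0.4987 -0.152 ]
bigh [ 0.3824 -0.2232  0.1035]
bigh2 [ 0.3292 -0.2323  0.1101]
biglid [ 0.1671 -0.2639  0.1173]
carton [ 0.7838 -0.0084  0.0848]
((0.6175956130027771, -0.13177551329135895), 0.053907912224531174) [ 0.6186 -0.1322]
dp [147.2023 331.0516  46.7866]
```

{"name": "arm_command", "arguments": {"angular": [[0,0,0],[0,0,0],[0,0,0],[0,0,0],[0,0,0]], "dp": [[15,33,0],[30,66,0],[44,99,0],[59,132,0],[74,165,0]], "jaw": [0.35,0.35,0.35,0.35,0.35]}}

```text
clock: 5.2
tool_pos: [0.4785, 0.0247, 0.2411]
eef_rot: [3.141, 0.001, -0.291]
force: [0.3, 0.0, 0.8]
gripper_width: 0.0553
```

{"name": "arm_command", "arguments": {"angular": [[0,0,0.11],[0,0,0.22],[0,0,0.33],[0,0,0.44],[0,0,0.55]], "dp": [[15,33,0],[30,66,0],[44,99,0],[59,132,0],[74,164,0]], "jaw": [0.35,0.35,0.35,0.35,0.35]}}

```text
clock: 5.62
tool_pos: [0.5023, -0.1539, 0.241]
eef_rot: [3.141, 0.001, -0.847]
force: [0.7, 0.4, -0.3]
gripper_width: 0.0555
```

{"name": "arm_command", "arguments": {"angular": [[0,0,0.12],[0,0,0.24],[0,0,0.36],[0,0,0.48],[0,0,0.56]], "dp": [[0,0,10],[0,0,20],[0,0,30],[0,0,40],[0,0,47]], "jaw": [0.35,0.35,0.35,0.35,0.35]}}

```text
clock: 6.03
tool_pos: [0.5021, -0.1519, 0.193]
eef_rot: [3.14, 0.001, -1.408]
force: [0.2, 0.7, 0.9]
gripper_width: 0.0556
```

{"name": "arm_command", "arguments": {"angular": [[0,0,0]], "dp": [[0,0,0]], "jaw": [0.35]}}

```text
clock: 6.12
tool_pos: [0.5018, -0.1517, 0.1926]
eef_rot: [3.138, 0.002, -1.405]
force: [-0.3, -0.3, 0.1]
gripper_width: 0.0554
```

Run:
```python
from h import *
a=cap('scene','s2');print(env.state()['tool_pos'],env.state()['eef_rot'],env.state()['qpos'])
cv2.imwrite('pics/s2c.png',cv2.resize(a['image'][130:270,150:310],None,fx=4,fy=4,interpolation=cv2.INTER_CUBIC))
```

```text
[ 0.50212686 -0.15181602  0.19365931] [ 3.13948546e+00  1.09547809e-03 -1.39973678e+00] [-2.93623849e-01  3.10798134e-01 -1.88179143e-01  1.07419373e+00
  3.49971875e-05  2.67690806e+00]
```

View pics/s2c.png

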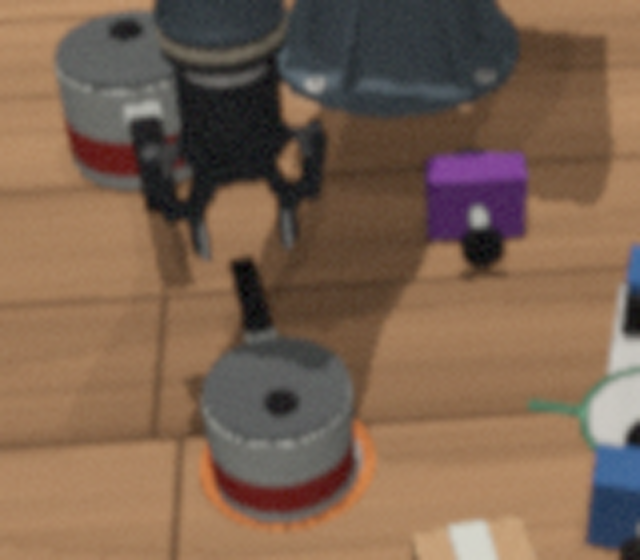

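The handle end at crop (243,262) is centred between the fingertips at (203,245) and (288,240). I'll go down and grip lightly.

{"name": "arm_command", "arguments": {"angular": [[0,0,0],[0,0,0],[0,0,0],[0,0,0],[0,0,0]], "dp": [[0,0,20],[0,0,40],[0,0,60],[0,0,69],[0,0,69]], "jaw": [0.35,0.35,0.35,0.35,0.35]}}

```text
clock: 6.58
tool_pos: [0.5019, -0.1517, 0.1244]
eef_rot: [3.139, 0.001, -1.399]
force: [-0.5, 0.0, -0.7]
gripper_width: 0.0554
```

{"name": "arm_command", "arguments": {"angular": [[0,0,0],[0,0,0],[0,0,0],[0,0,0],[0,0,0]], "dp": [[0,0,0],[0,0,0],[0,0,0],[0,0,0],[0,0,0]], "jaw": [0.45,0.55,0.62,0.68,0.72], "force": 20}}

```text
clock: 7.0
tool_pos: [0.5032, -0.1521, 0.1265]
eef_rot: [-3.141, -0.0, -1.401]
force: [0.9, 0.0, 0.5]
gripper_width: 0.024
```

Run:
```python
from h import *
s=env.state();print(s)
```

```text
{'clock': 7.0, 'qpos': array([-2.93519218e-01,  3.65738822e-01, -2.92861776e-01,  9.11153609e-01,
        6.22702520e-05,  2.67803492e+00]), 'joint_vel': array([-1.65527734e-04,  1.12641972e-03, -5.80902688e-03, -3.42969507e-03,
        2.03905338e-03,  9.40841391e-05]), 'joint_torque': array([-4.60263211e-01, -7.65882683e+01,  4.31537640e+01, -4.74199397e-02,
       -2.68480349e-01, -2.14640825e-02]), 'tool_pos': array([ 0.50317604, -0.15206887,  0.12654825]), 'eef_rot': array([-3.14063267e+00, -4.10267663e-04, -1.40075798e+00]), 'force': array([0.91295582, 0.01588866, 0.54662422]), 'wrist_torque': array([ 0.16251218,  0.01017837, -0.0256144 ]), 'gripper_width': 0.023979190141146134}
```

{"name": "arm_command", "arguments": {"angular": [[0,0,0],[0,0,0],[0,0,0]], "dp": [[0,0,0],[0,0,0],[0,0,0]], "jaw": [0.76,0.8,0.85], "force": 35}}

```text
clock: 7.25
tool_pos: [0.503, -0.1521, 0.1264]
eef_rot: [-3.141, -0.0, -1.401]
force: [-1.5, 0.4, 6.4]
gripper_width: 0.0214
```

{"name": "arm_command", "arguments": {"angular": [[0,0,0],[0,0,0]], "dp": [[0,0,-0.5],[0,0,-1]], "jaw": [0.85,0.85]}}

```text
clock: 7.42
tool_pos: [0.503, -0.152, 0.127]
eef_rot: [-3.141, -0.0, -1.401]
force: [1.7, 0.5, -2.6]
gripper_width: 0.0217
```

{"name": "arm_command", "arguments": {"angular": [[0,0,0],[0,0,0]], "dp": [[0,0,0],[0,0,0]], "jaw": [0.85,0.85]}}

```text
clock: 7.58
tool_pos: [0.5028, -0.152, 0.1268]
eef_rot: [3.142, 0.0, -1.401]
force: [1.7, -0.5, -2.8]
gripper_width: 0.0215
```

Run:
```python
from h import *
P0=np.array([.617,-.132]);P1=np.array([.5475,.0643]);P2=np.array([.579,.1697]);rad=.1157
L=lambda s:s
N1,N2=20,10
def st(k):
    if k<=N1:
        f=k/N1; return P0+f*(P1-P0), -1.401+1.11*f
    f=(k-N1)/N2; return P1+f*(P2-P1), -.291
def tcp(k):
    P,y=st(k); th=y-np.pi/2; return P+rad*np.array([np.cos(th),np.sin(th)]),y
for s in range(0,30,5):
    p,y=tcp(s);out=[];a=[]
    for k in range(s+1,s+6):
        q,z=tcp(k);d=q-p
        out.append([round(float(1e3*(d[0]*np.cos(y)+d[1]*np.sin(y))),1),round(float(1e3*(d[0]*np.sin(y)-d[1]*np.cos(y))),1),0]);a.append([0,0,round(y-z,3)])
    print(out,a, q.round(3))
```

```text
[[-3.8, 1.6, 0], [-7.7, 2.8, 0], [-11.6, 3.7, 0], [-15.6, 4.2, 0], [-19.6, 4.4, 0]] [[0, 0, -0.056], [0, 0, -0.111], [0, 0, -0.167], [0, 0, -0.222], [0, 0, -0.278]] [ 0.495 -0.133]
[[-3.9, -1.3, 0], [-7.9, -2.9, 0], [-11.9, -4.9, 0], [-15.9, -7.3, 0], [-20.1, -10.0, 0]] [[0, 0, -0.055], [0, 0, -0.111], [0, 0, -0.166], [0, 0, -0.222], [0, 0, -0.277]] [ 0.496 -0.111]
[[-3.2, -4.1, 0], [-6.5, -8.5, 0], [-9.8, -13.3, 0], [-13.1, -18.5, 0], [-16.6, -24.0, 0]] [[0, 0, -0.056], [0, 0, -0.111], [0, 0, -0.167], [0, 0, -0.222], [0, 0, -0.277]] [ 0.503 -0.082]
[[-1.8, -6.6, 0], [-3.6, -13.5, 0], [-5.5, -20.8, 0], [-7.4, -28.4, 0], [-9.4, -36.4, 0]] [[0, 0, -0.056], [0, 0, -0.111], [0, 0, -0.167], [0, 0, -0.222], [0, 0, -0.278]] [ 0.514 -0.047]
[[-0.0, -11.0, 0], [-0.0, -22.0, 0], [-0.0, -33.0, 0], [-0.0, -44.0, 0], [-0.0, -55.0, 0]] [[0, 0, 0.0], [0, 0, 0.0], [0, 0, 0.0], [0, 0, 0.0], [0, 0, 0.0]] [0.53  0.006]
[[-0.0, -11.0, 0], [-0.0, -22.0, 0], [-0.0, -33.0, 0], [-0.0, -44.0, 0], [-0.0, -55.0, 0]] [[0, 0, 0.0], [0, 0, 0.0], [0, 0, 0.0], [0, 0, 0.0], [0, 0, 0.0]] [0.546 0.059]
```

{"name": "arm_command", "arguments": {"angular": [[0,0,0],[0,0,0]], "dp": [[0,0,0.3],[0,0,0.3]], "jaw": [0.85,0.85]}}

```text
clock: 7.75
tool_pos: [0.5028, -0.152, 0.1266]
eef_rot: [3.141, 0.0, -1.401]
force: [0.6, 0.2, -0.5]
gripper_width: 0.0214
```

Vertical force is about zero. I'll send the first two calls and check.

{"name": "arm_command", "arguments": {"angular": [[0,0,-0.056],[0,0,-0.111],[0,0,-0.167],[0,0,-0.222],[0,0,-0.278]], "dp": [[-3.8,1.6,0],[-7.7,2.8,0],[-11.6,3.7,0],[-15.6,4.2,0],[-19.6,4.4,0]], "jaw": [0.85,0.85,0.85,0.85,0.85]}}

```text
clock: 8.17
tool_pos: [0.4952, -0.1336, 0.1267]
eef_rot: [3.142, -0.001, -1.121]
force: [1.8, -2.4, -2.3]
gripper_width: 0.0214
```

{"name": "arm_command", "arguments": {"angular": [[0,0,-0.055],[0,0,-0.111],[0,0,-0.166],[0,0,-0.222],[0,0,-0.277]], "dp": [[-3.9,-1.3,0],[-7.9,-2.9,0],[-11.9,-4.9,0],[-15.9,-7.3,0],[-20.1,-10,0]], "jaw": [0.85,0.85,0.85,0.85,0.85]}}

```text
clock: 8.58
tool_pos: [0.4956, -0.1111, 0.1267]
eef_rot: [3.141, -0.001, -0.844]
force: [2.2, -0.8, -0.6]
gripper_width: 0.0215
```

```bash
cat >> h.py <<'E'
def pot(b,guess):
    c=proj(b,[*guess,.09])[0];m=[]
    for v in range(int(c[1])-28,int(c[1])+29):
        for u in range(int(c[0])-28,int(c[0])+29):
            q=depthpt(b,u,v)
            if .075<q[2]<.105 and np.hypot(*(q[:2]-guess))<.062: m.append(q)
    m=np.array(m);g=m[(abs(m[:,2]-.09)<.006)]
    cc=np.array(cv2.minEnclosingCircle(g[:,:2].astype(np.float32))[0])
    A=np.c_[g[:,:2],np.ones(len(g))];k=np.linalg.lstsq(A,g[:,2],rcond=None)[0]
    w=cc-[.5983,.164];print('pot',cc,g.mean(0)[:2],'tilt',k[:2],'z',g[:,2].mean(),'clamp',w@[.958,-.287],w@[.287,.958],len(g))
E
python3 - <<'E'
from h import *
s=env.state();print(s['tool_pos'],s['eef_rot'],s['force'],s['wrist_torque'])
b=load('t1');pot(b,np.array([.617,-.132]))
b=cap('top','t2');pot(b,np.array([.582,-.034]))
E
```

```text
[ 0.49560136 -0.11113454  0.1266941 ] [ 3.14133711e+00 -7.27340349e-04 -8.43925465e-01] [ 2.23508991 -0.83665656 -0.58719289] [-0.45601971 -0.29497573 -0.37819801]
pot [ 0.61777139 -0.13256735] [ 0.61695489 -0.13230448] tilt [ 0.00338212 -0.00215201] z 0.09008323328012188 clamp 0.10376841717157359 -0.2785232294622422 824
pot [ 0.58273906 -0.0309274 ] [ 0.58385664 -0.02391156] tilt [ 0.00663739 -0.0014991 ] z 0.09021411360295069 clamp 0.0410367789374649 -0.19120644136253598 640
```

Tracking well and the pot is flat. I'll continue.

{"name": "arm_command", "arguments": {"angular": [[0,0,-0.056],[0,0,-0.111],[0,0,-0.167],[0,0,-0.222],[0,0,-0.277]], "dp": [[-3.2,-4.1,0],[-6.5,-8.5,0],[-9.8,-13.3,0],[-13.1,-18.5,0],[-16.6,-24,0]], "jaw": [0.85,0.85,0.85,0.85,0.85]}}

```text
clock: 9.05
tool_pos: [0.5027, -0.0828, 0.1267]
eef_rot: [3.141, -0.001, -0.568]
force: [1.9, -1.6, -1.1]
gripper_width: 0.0214
```

{"name": "arm_command", "arguments": {"angular": [[0,0,-0.056],[0,0,-0.111],[0,0,-0.167],[0,0,-0.222],[0,0,-0.278]], "dp": [[-1.8,-6.6,0],[-3.6,-13.5,0],[-5.5,-20.8,0],[-7.4,-28.4,0],[-9.4,-36.4,0]], "jaw": [0.85,0.85,0.85,0.85,0.85]}}

```text
clock: 9.47
tool_pos: [0.5144, -0.047, 0.1267]
eef_rot: [3.141, -0.001, -0.29]
force: [2.4, -2.8, -0.2]
gripper_width: 0.0215
```

Run:
```python
from h import *
s=env.state();print(s['tool_pos'],s['eef_rot'],s['force'],s['wrist_torque'],s['gripper_width'])
b=cap('top','t3');pot(b,np.array([.5475,.0643]))
cv2.imwrite('pics/t3c.png',cv2.resize(b['image'][80:220,160:320],None,fx=4,fy=4,interpolation=cv2.INTER_CUBIC))
```

```text
[ 0.5144313  -0.04702768  0.12673043] [ 3.14106908e+00 -6.15281442e-04 -2.90345629e-01] [ 2.44476194 -2.83175859 -0.24566419] [-0.47491817 -0.38762977 -0.2845827 ] 0.02150300103413906
pot [0.54752588 0.06510681] [0.54706849 0.07409821] tilt [ 0.00294459 -0.0028795 ] z 0.09036342568431324 clamp -0.02025925857629781 -0.10931184850368501 675
```

View pics/t3c.png

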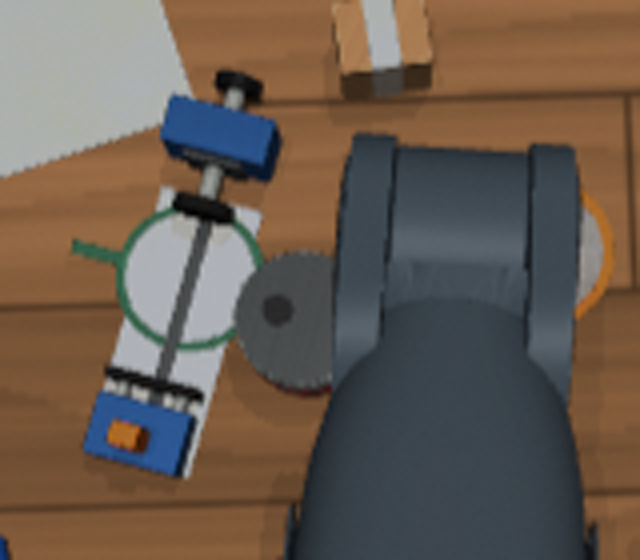

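The pot's lid is at crop (305,320), the jaw is wide open with its face at (152,385), and the pad is at (203,207). The way in is clear.

{"name": "arm_command", "arguments": {"angular": [[0,0,0],[0,0,0],[0,0,0],[0,0,0],[0,0,0]], "dp": [[0,-11,0],[0,-22,0],[0,-33,0],[0,-44,0],[0,-55,0]], "jaw": [0.85,0.85,0.85,0.85,0.85]}}

```text
clock: 9.93
tool_pos: [0.5301, 0.0065, 0.1266]
eef_rot: [3.141, 0.0, -0.292]
force: [-0.8, -4.4, 1.2]
gripper_width: 0.0215
```

{"name": "arm_command", "arguments": {"angular": [[0,0,0],[0,0,0],[0,0,0],[0,0,0],[0,0,0]], "dp": [[0,-12,0],[0,-24,0],[0,-36,0],[0,-47,0],[0,-54,0]], "jaw": [0.85,0.85,0.85,0.85,0.85]}}

```text
clock: 10.35
tool_pos: [0.5458, 0.059, 0.1266]
eef_rot: [-3.141, -0.0, -0.29]
force: [-1.3, -5.2, 4.2]
gripper_width: 0.0215
```

{"name": "arm_command", "arguments": {"angular": [[0,0,0]], "dp": [[0,0,0]], "jaw": [0.85]}}

```text
clock: 10.43
tool_pos: [0.546, 0.0593, 0.1266]
eef_rot: [-3.14, -0.0, -0.289]
force: [1.0, 2.9, 0.2]
gripper_width: 0.0214
```

Run:
```python
from h import *
s=env.state();print(s['tool_pos'],s['eef_rot'],s['force'],s['wrist_torque'],s['gripper_width'])
b=cap('top','t4');pot(b,np.array([.579,.1697]))
```

```text
[0.54596209 0.05932494 0.12657901] [-3.14031111e+00 -6.59882908e-05 -2.89441606e-01] [1.00140415 2.85825825 0.24661604] [ 0.6569916  -0.26780448  0.01934461] 0.021410968639737436
pot [0.57594973 0.19253597] [0.57357736 0.20527962] tilt [ 0.01160204 -0.04658343] z 0.0900457150299392 clamp -0.029601382531786014 0.020922928112411476 234
```

{"name": "arm_command", "arguments": {"angular": [[0,0,0],[0,0,0],[0,0,0],[0,0,0],[0,0,0]], "dp": [[0,0,0],[0,0,0],[0,0,0],[0,0,0],[0,0,0]], "jaw": [0.7,0.55,0.4,0.35,0.35]}}

```text
clock: 10.9
tool_pos: [0.5454, 0.0572, 0.1266]
eef_rot: [3.142, 0.0, -0.292]
force: [0.7, -0.3, -0.2]
gripper_width: 0.0555
```

{"name": "arm_command", "arguments": {"angular": [[0,0,0],[0,0,0],[0,0,0],[0,0,0],[0,0,0]], "dp": [[0,0,-10],[0,0,-35],[0,0,-65],[0,0,-95],[0,0,-100]], "jaw": [0.35,0.35,0.35,0.35,0.35]}}

```text
clock: 11.32
tool_pos: [0.547, 0.0576, 0.2322]
eef_rot: [-3.139, -0.006, -0.291]
force: [0.3, 0.2, 0.9]
gripper_width: 0.0556
```

{"name": "arm_command", "arguments": {"angular": [[0,0,0],[0,0,0],[0,0,0],[0,0,0],[0,0,0]], "dp": [[-25,-23,0],[-51,-46,0],[-77,-69,0],[-103,-92,0],[-129,-115,0]], "jaw": [0.35,0.35,0.35,0.35,0.35]}}

```text
clock: 11.73
tool_pos: [0.4538, 0.2057, 0.2272]
eef_rot: [-3.141, -0.0, -0.292]
force: [-0.0, 0.9, -0.3]
gripper_width: 0.0557
```

{"name": "arm_command", "arguments": {"angular": [[0,0,0]], "dp": [[0,0,0]], "jaw": [0.35]}}

```text
clock: 11.82
tool_pos: [0.4522, 0.2084, 0.2273]
eef_rot: [-3.14, 0.001, -0.287]
force: [0.1, -1.1, 0.4]
gripper_width: 0.0553
```

Run:
```python
from h import *
s=env.state();print(s['tool_pos'],s['eef_rot'],s['force'],s['gripper_width'])
b=cap('top','t5');pot(b,np.array([.579,.1697]));a=cap('scene','s5')
A=cv2.resize(a['image'][160:280,250:380],None,fx=4,fy=4,interpolation=cv2.INTER_CUBIC)
cv2.imwrite('pics/s5c.png',A)
```

```text
[0.45222278 0.2083867  0.22725998] [-3.14039048e+00  7.07177577e-04 -2.87197700e-01] [ 0.09641258 -1.11966875  0.37537973] 0.05527004556269666
pot [0.57704556 0.16997838] [0.57725316 0.16983552] tilt [0.00393723 0.00452716] z 0.09018855819194965 clamp -0.022077548750305223 -0.00037273607883455523 850
```

View pics/s5c.png

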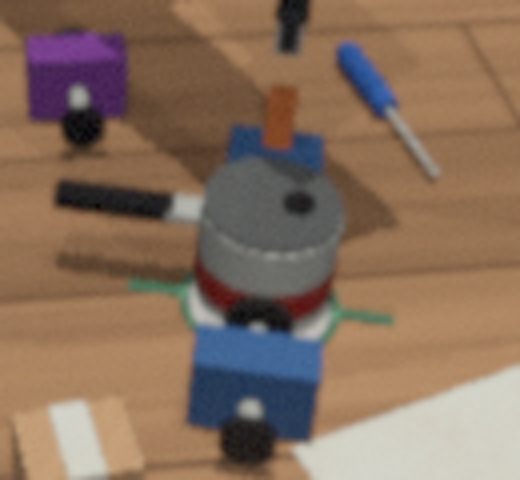

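The pot stands in the clamp, upright, with its handle pointing aside at crop (110,198). Depth puts it at clamp (-22, 0) mm. Next I'll grip the jaw and push.

{"name": "arm_command", "arguments": {"angular": [[0,0,0],[0,0,0],[0,0,0],[0,0,0],[0,0,0]], "dp": [[1,1,25],[1,1,50],[1,1,75],[1,1,91],[1,1,91]], "jaw": [0.35,0.35,0.35,0.35,0.35]}}

```text
clock: 12.33
tool_pos: [0.4546, 0.2017, 0.1329]
eef_rot: [3.138, 0.003, -0.293]
force: [-1.0, -0.6, -0.9]
gripper_width: 0.0558
```

{"name": "arm_command", "arguments": {"angular": [[0,0,0],[0,0,0],[0,0,0],[0,0,0],[0,0,0]], "dp": [[0,0,0],[0,0,0],[0,0,0],[0,0,0],[0,0,0]], "jaw": [0.5,0.7,0.9,0.9,0.9], "force": 40}}

```text
clock: 12.75
tool_pos: [0.4564, 0.2035, 0.137]
eef_rot: [-3.14, -0.002, -0.291]
force: [-0.0, -2.4, 7.0]
gripper_width: 0.0193
```

{"name": "arm_command", "arguments": {"angular": [[0,0,0],[0,0,0],[0,0,0],[0,0,0],[0,0,0]], "dp": [[3,0,0],[6,0,0],[9,0,0],[12,0,0],[15,0,0]], "jaw": [0.9,0.9,0.9,0.9,0.9]}}

```text
clock: 13.17
tool_pos: [0.4699, 0.1994, 0.1371]
eef_rot: [-3.14, -0.0, -0.291]
force: [-9.0, -0.4, 13.7]
gripper_width: 0.0195
```

{"name": "arm_command", "arguments": {"angular": [[0,0,0],[0,0,0],[0,0,0],[0,0,0]], "dp": [[2,0,0],[4,0,0],[6,0,0],[8,0,0]], "jaw": [0.9,0.9,0.9,0.9]}}

```text
clock: 13.5
tool_pos: [0.4772, 0.1972, 0.137]
eef_rot: [-3.14, 0.001, -0.291]
force: [-11.7, 0.9, 14.2]
gripper_width: 0.0194
```

{"name": "arm_command", "arguments": {"angular": [[0,0,0],[0,0,0],[0,0,0],[0,0,0]], "dp": [[1.5,0,-0.7],[3,0,-1.2],[4.5,0,-1.2],[6,0,-1.2]], "jaw": [0.9,0.9,0.9,0.9]}}

```text
clock: 13.83
tool_pos: [0.4823, 0.1957, 0.1371]
eef_rot: [-3.141, 0.003, -0.29]
force: [-9.7, 6.9, -2.4]
gripper_width: 0.0198
```

{"name": "arm_command", "arguments": {"angular": [[0,0,0],[0,0,0],[0,0,0]], "dp": [[1,0,0],[2,0,0],[3,0,0]], "jaw": [0.9,0.9,0.9]}}

```text
clock: 14.08
tool_pos: [0.4852, 0.1949, 0.1371]
eef_rot: [-3.141, 0.002, -0.29]
force: [-10.0, 7.7, -2.0]
gripper_width: 0.0194
```

Run:
```python
from h import *
b=cap('top','t6');pot(b,np.array([.585,.168]))
```

```text
pot [0.58791631 0.16719306] [0.59124196 0.15900889] tilt [-0.00105332  0.01208054] z 0.09021375713499709 clamp -0.01086397744026189 7.882912721631692e-05 686
```

{"name": "arm_command", "arguments": {"angular": [[0,0,0],[0,0,0],[0,0,0],[0,0,0]], "dp": [[1,-0.3,0],[2,-0.5,0],[3,-0.5,0],[4,-0.5,0]], "jaw": [0.9,0.9,0.9,0.9]}}

```text
clock: 14.47
tool_pos: [0.489, 0.1938, 0.1371]
eef_rot: [-3.142, 0.002, -0.29]
force: [-12.0, 2.9, 0.7]
gripper_width: 0.0198
```

{"name": "arm_command", "arguments": {"angular": [[0,0,0],[0,0,0]], "dp": [[1,0,0],[2,0,0]], "jaw": [0.9,0.9]}}

```text
clock: 14.63
tool_pos: [0.4908, 0.1933, 0.1371]
eef_rot: [-3.142, 0.003, -0.29]
force: [-13.5, 4.0, 2.1]
gripper_width: 0.0195
```

{"name": "arm_command", "arguments": {"angular": [[0,0,0],[0,0,0]], "dp": [[1,0,0],[2,0,0]], "jaw": [0.9,0.9]}}

```text
clock: 14.8
tool_pos: [0.4925, 0.1927, 0.1371]
eef_rot: [-3.142, 0.003, -0.29]
force: [-15.4, 5.6, 2.8]
gripper_width: 0.0196
```

The track force climbs about 1.2 N per mm: 12.3, 14.1, 16.4 N. So the spring is compressing, with roughly 7 N of clamping on top of the jaw's friction. I'll release here.

{"name": "arm_command", "arguments": {"angular": [[0,0,0],[0,0,0],[0,0,0],[0,0,0],[0,0,0]], "dp": [[0,0,0],[0,0,0],[0,0,0],[0,0,0],[0,0,0]], "jaw": [0.7,0.55,0.45,0.4,0.4]}}

```text
clock: 15.22
tool_pos: [0.4942, 0.1925, 0.1371]
eef_rot: [-3.141, -0.001, -0.291]
force: [0.4, -0.0, 0.4]
gripper_width: 0.051
```

{"name": "arm_command", "arguments": {"angular": [[0,0,0],[0,0,0],[0,0,0],[0,0,0],[0,0,0]], "dp": [[0,0,-15],[0,0,-40],[0,0,-70],[0,0,-100],[0,0,-120]], "jaw": [0.4,0.4,0.4,0.4,0.4]}}

```text
clock: 15.63
tool_pos: [0.4944, 0.1925, 0.2597]
eef_rot: [-3.14, -0.002, -0.291]
force: [0.9, 0.1, 1.1]
gripper_width: 0.0513
```

{"name": "arm_command", "arguments": {"angular": [[0,0,0],[0,0,0],[0,0,0],[0,0,0],[0,0,0]], "dp": [[-20,0,0],[-45,0,0],[-70,0,0],[-90,0,0],[-90,0,0]], "jaw": [0.4,0.4,0.4,0.4,0.4]}}

```text
clock: 16.05
tool_pos: [0.4052, 0.2188, 0.2572]
eef_rot: [-3.141, 0.001, -0.29]
force: [0.1, 0.8, -0.4]
gripper_width: 0.051
```

Run:
```python
from h import *
s=env.state();print(s['clock'],s['tool_pos'],s['force'],s['gripper_width'])
b=cap('top','t7');pot(b,np.array([.594,.166]));a=cap('scene','s7')
A=cv2.resize(a['image'][170:280,250:370],None,fx=5,fy=5,interpolation=cv2.INTER_CUBIC)
B=cv2.resize(b['image'][85:195,165:205+40],None,fx=5,fy=5,interpolation=cv2.INTER_CUBIC)
im=np.hstack([A,B]);cv2.imwrite('pics/f7.png',cv2.resize(im,(800,int(im.shape[0]*800/im.shape[1])),interpolation=cv2.INTER_AREA))
```

```text
16.05 [0.40516727 0.21880783 0.25715237] [ 0.09924235  0.84670245 -0.40207603] 0.0509956720890631
pot [0.59137255 0.16611692] [0.59060345 0.16622094] tilt [0.00564442 0.00136423] z 0.09004554129529645 clamp -0.007244054474496891 3.9834040069558144e-05 843
```

View pics/f7.png

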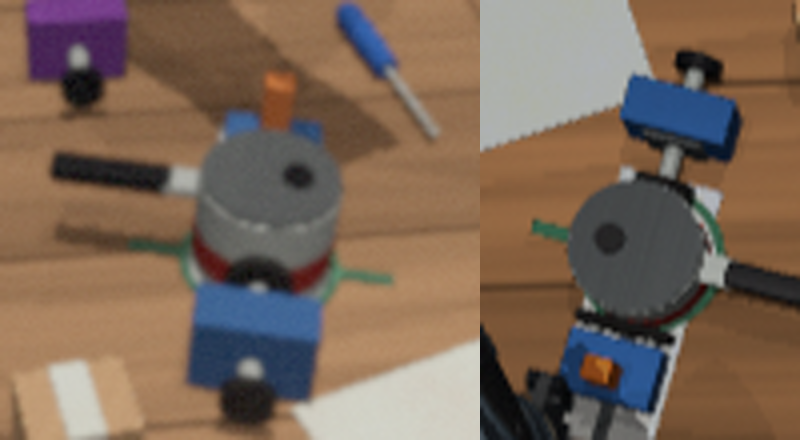

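The final view shows the pot between pad (crop 675,185) and jaw face (625,325), with the handle aside. I'll check that the jaw did not spring back and the bystanders stayed put, then sign off.

Run:
```python
from h import *
np.set_printoptions(precision=4,suppress=True)
b=load('t7');b0=load('t0')
def grip(b,g):
    c=proj(b,[*g,.1])[0];m=[]
    for v in range(int(c[1])-6,int(c[1])+7):
        for u in range(int(c[0])-6,int(c[0])+7):
            q=depthpt(b,u,v); B,G,R=b['image'][v,u].astype(int)
            if .09<q[2]<.108 and R>150 and B<100: m.append(q)
    w=np.mean(m,0)[:2]-[.5983,.164];print('grip clamp',w@[.958,-.287],w@[.287,.958],len(m))
grip(b0,[.543,.179]);grip(b,[.494,.193])
st=env.state()
d=cv2.absdiff(b['image'],b0['image']).max(2)
for n,(u,v) in dict(carton=(256,92),tape=(103,182),jar=(399,158),driver=(159,215)).items(): print(n,d[v-20:v+20,u-18:u+18].mean())
cap('top','t8');pot(load('t8'),np.array([.591,.166]));print(st['clock'],st['force'])
sign_off()
```

```text
grip clamp -0.059549611414636376 0.0008227705022960327 31
grip clamp -0.10720583776565049 -0.004555967564991799 11
carton 1.9784722222222222
tape 51.07222222222222
jar 1.9569444444444444
driver 60.18611111111111
pot [0.5915 0.1659] [0.5913 0.1653] tilt [0.0043 0.004 ] z 0.09005781504941233 clamp -0.007048106633687069 -0.00017555369172098442 843
16.15 [ 0.3348  0.5432 -0.2126]
the job is handed in; nothing more can be done
```

I opened the jaw, slid the pot by its handle to the green mark with the handle turned aside, and pushed the jaw shut. I then withdrew the gripper and handed the job in at 16.15 s of the 72 s allowed; no verdict came back.

- **Pot position:** the last depth check put it at clamp x = -7 mm and 0 mm off the cross line. It was flat to about 0.006 rad, with the lid at 90 mm, and did not move between the last two looks.
- **Clamping force:** this is inferred from the wrist, not measured at the contacts. The push force rose about 1.2 N per mm, from 12.3 to 16.4 N, so the spring was compressing with roughly 7 N of clamping over the jaw's 9 N friction.
- **Jaw spring-back:** the grip reads at clamp x = -107 mm, about where a jaw still compressed by roughly 10 mm would be. My push travel suggested about 6.5 mm. That reading is rough (11 pixels, y off by 5 mm), but it shows no spring-back.
- **Bystanders:** the carton and jar are unchanged in the images. The same check failed for the tape and screwdriver, with large differences, because the arm probably covered both in the last top view. The screwdriver looks in place in the last scene view. I did not check the tape again, but the gripper never went near it.

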